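# Show the bored gauge plate to the bench scanner

### The arm

A 6-joint arm with a two-finger parallel gripper is mounted at the origin on a cart in front of the work surface, level with it; the furniture and walls round the work are solid. World frame = base frame: x ahead of the robot, y to its left, z up, the work surface at z = 0. Lengths are in mm, angles in degrees, forces in N, time in s.
With the tool pointing down it reaches from about 300 to 850 mm from the base axis. Payload 4.2 kg.
Tool frame: the origin (TCP) lies at the very end of the fingers, on their centre line; the grasp point (between the pads) lies 19 mm behind it; z points along the fingers, y is the line along which they close (so a half turn about z gives the same grasp; the last joint's range is limited). The gripper opens to 91 mm and grips with 3 to 60 N. Pads are 32 mm wide; open, the fingers measure 118 mm over their backs; the gripper's body (76 mm by 178 mm) begins 60 mm behind the grasp point.
Start: joints at [-67.953, 18.312, 89.639, -0, 72.044, -1.146], TCP at [226.46, -528.544, 213.976] pointing down, gripper open.
Joint ranges: [-177.97, 177.97], [-48.28, 115.42], [12.27, 149.76], [-77.06, 257.06], [2.81, 150.46], [-146.56, 146.56]. Speed limits (degrees/s): [147.25, 147.25, 180, 180, 180, 180].

### API

Orientations are given as [roll, pitch, yaw] about the fixed x, y, z axes, in that order (R = Rz(yaw) Ry(pitch) Rx(roll)).
In Python, from workcell import * gives the robot as it stands.
- The arm moves only by the tool move_arm, never from a script. Its argument "motion" is a list of rows, each a list of 3 entries, a list of its own where there are three numbers: the finger opening in mm, from 0 to 91.2, then the shift along the world's x, y, z in units of 25 mm (1.0 is 25 mm), then the turn, a rotation vector about the world's x, y, z in units of 4 degrees (1.0 is 4 degrees). In form: [[grip, [x, y, z], [ax, ay, az]], ...]. A call has 1 to 20 rows; each row shifts and turns the commanded pose from where the row before left it; what a row does not reach is not made up. A row lasts 1/12 s, in which the tool goes at most 41.7 mm and 7.16 degrees, less where a joint would pass 70% of its speed; a pose out of reach is approached as far as the arm can. A call with a number of a shift or a turn outside -1 to 1 is refused whole. A call with a gripper value outside its range is refused whole. The fingers move at their own pace and stop on an object; "grip_force" is the grip in N (left out, the last holds). Time passes only in rows, so rows that do not move let the fingers close. It gives the time, the measured TCP pose, the force, the opening and the grip force at its end, in the units of the state.
- state(): the state, without advancing time (a new reading comes with each control period).
- grab_frame(name): name is "scene" or "side" or "wrist"; returns the picture (420x560x3 uint8, blue, green, red); there is no depth.
- camera_info(name): a dict with "fx", "fy", "cx", "cy" (pixels), "k1" (the pictures are not rectified: a ray, as slopes to the right and down, at radius r is drawn at 1 + k1 r^2 times it, then the intrinsics apply), "rvec" (rotation vector, rad) and "tvec" (3), from world to camera coordinates, as OpenCV has them. Camera axes: x right, y down, z forward; pixel columns grow to the right and rows downward; lengths in mm; the calibration is good to about 2 mm. A picture is of the moment at which its call begins: read the wrist's pose just before it. camera_info takes no time and is no camera call; for the wrist camera it gives the pose at the moment of the call.
- job_done(): hands the job in; it is judged then, once.
The state is a dict: "time_s": time; "qpos": joint angles; "qvel": joint speeds; "effort": joint torques, N m; "ee_pos": TCP position; "ee_rot": TCP orientation; "force": force on the tool from outside, world axes, zero at the start; "torque": the same for the moment, N m; "gripper_width": finger opening in mm; "gripper_force": force on a finger pad.
Only numpy, scipy, OpenCV 4.12 (cv2) and the standard library are available. Lean on these libraries where they do the work, as an engineer would, in place of code of your own. Each camera call takes 0.05 s, during which the arm holds its last target. There are 200 camera calls.

### The job

Wake the scanner in the bench stand by squeezing its trigger fully in and letting it spring out again. Then take the round plate with the big hole out of the slotted rack and present it to the scanner: upright with its tab on top, the middle of the hole straight in front of the lens at the lens's height and 10 cm from it, one face (either) square to the lens, touching nothing but the gripper. Finish while holding it there, still; do not put it down, and leave the other plates, the loupe and the parts pot where they are.

Things in the scene. Friction and masses are not known exactly. Their poses are not given: they have to be found in the camera images.
- scanner_stand: Fixed stand, grey pistol-shaped scanner clamped on its side. Origin: centre of underside of base (100x120x10 mm) on the worktop, z up. Level housing along y at z 160 mm: 50 wide, 46 high, y -65 (lens nose) to +69; lens looks to -y. Grip: bar sticking out to -x from x -25 to -111, y -2 to +26, z 146 to 174 mm, free air below; end cap from x -99 is 32 mm thick.
- lens (a point): Centre of the front glass of the lens, in the stand frame (0, -65, 160) mm. Axes as the stand's: the lens looks along -y.
- focus (a point): The point in the air where the middle of the hole must be: on the lens axis, 100 mm in front of the lens, stand frame (0, -165, 160) mm, axes as the stand's.
- trigger (a joint): Sprung black trigger, 18 mm high (z), 50 mm long, on the lens side (-y) of the grip. Upright hinge at stand (-30, -6) mm; it swings level towards the grip. 0 rad = sprung out, 0.25 rad = fully in at its stop; springs back when let go. At the finger about 3 N to start it, 8 N to hold it in.
- trigger_pull (a point): Front of the trigger where a finger pulls, 40 mm from the hinge; released at stand (-70, -21, 160) mm, moves 10 mm along stand +y when squeezed. From here to the back of the grip (stand y +26): 47 mm released, 37 mm squeezed in. Squeeze from above: one finger behind the grip, one before the trigger.
- rack: Fixed aluminium block 58x196x28 mm, origin at centre of underside on the worktop, z up. Three slots in a row along its y at y = -62, 0, +62 mm, each 10 mm (x) by 32 mm (y), 20 mm deep, floor 8 mm above the worktop. A plate stands in each, faces to the rack's +x and -x; which plate is in which slot varies.
- ring_plate: Plate to present: steel, 8 mm thick, 110 high, 0.09 kg; round body 52 mm across with a 28 mm hole, foot 30 mm wide below, tab 24 mm wide on top. Origin: centre of underside of foot; x normal to the faces (along the hole), y along the width, z up to the tab. Middle of hole at z 45 mm; tab, pinched across the 8 mm thickness, z 71 to 110 mm.
- bore (a point): Middle of the hole of the ring plate, 45 mm above its foot; axes as the plate's.
- disc_plate: Bystander: like the ring plate, with a round 52 mm body but no hole; same foot, tab and axes.
- square_plate: Bystander: like the ring plate, but with a square 52 x 52 mm body with a 28 mm hole; same foot, tab and axes.
- loupe: Bystander: loose black eyeglass loupe, 36 mm across, 30 mm high; origin at the centre of its underside.
- parts_pot: Bystander: loose small white screw-top pot, 42 mm across, 20 mm high; origin at the centre of its underside.

How it is judged (in metres and radians):
On the way, in this order (a step that is already met when the one before it is completed fails the run):
1. the trigger is squeezed fully in (beyond 0.2 rad) (value of joint trigger above 0.2 rad), for 0.1 s.
2. the trigger is let go and has sprung out (value of joint trigger below 0.04 rad), for 0.1 s.
3. the ring plate is lifted clear of the rack (height (world z) of ring_plate above 0.04 m and contact force between ring_plate and the fingers above 1 N), for 0.1 s.
At the end, for the whole second after the job is handed in: Gripper holds ring plate still in the air, touching nothing else: upright and square to the lens within 10 degrees, hole within 12 mm of the lens axis sideways and in height, 100 mm (+-18) from the lens; trigger out; other plates, loupe and pot within 20 mm of their places, plates upright (contact force between ring_plate and the fingers above 1 N and contact force between ring_plate and scanner_stand below 0.1 N and contact force between ring_plate and rack below 0.1 N and x of bore in the frame of focus between -0.012 and 0.012 m and z of bore in the frame of focus between -0.012 and 0.012 m and y of bore in the frame of focus between -0.018 and 0.018 m and angle between the x axis of ring_plate and the y axis of scanner_stand, either way round below 0.17 rad and angle between ring_plate's own z axis and vertical below 0.17 rad and linear speed of ring_plate below 0.02 m/s and value of joint trigger below 0.04 rad and distance of each of disc_plate, square_plate, loupe, parts_pot from where it was at the start of the episode below 0.02 m and angle between each of disc_plate, square_plate's own z axis and vertical below 0.2 rad and contact force between ring_plate and disc_plate below 0.1 N and contact force between ring_plate and square_plate below 0.1 N); the arm keeps its last pose, push and grip.
It fails at once if another plate is lifted or shifted out of its place (distance of any of disc_plate, square_plate from where it was at the start of the episode above 0.02 m).
It fails at once if the loupe or the parts pot is pushed away (distance of any of loupe, parts_pot from where it was at the start of the episode above 0.02 m).
It fails at once if the plate is knocked against the scanner (contact force between ring_plate and scanner_stand above 1 N).
It also fails if it takes over 48 s, if anything falls off the work surface, if the arm or the gripper's body presses on something with over 40 N, if the wrist force passes 120 N, or if a joint passes its speed limit or range.

## Working session

There is one attempt and no reset: what is moved stays moved. The work goes in short steps, Python scripts to look and compute and a tool call to move; the robot and the scene stay as the last step left them, time stands still between calls to the robot, and variables do not carry over. Pictures are saved under pics/ and viewed, at most 10 in all, crops included, and the job is handed in when it is done.

Besides the shell and the picture viewer there is one more tool, called after ">>>" as name(argument=value, ...), one argument or row to a line, values as JSON. move_arm: Moves the arm, as the interface text tells. Shifts and turns lie within -1 to 1; 1 stands for 25 mm of shift or 4 degrees of turn. Its arguments: {"type":"object","properties":{"motion":{"type":"array","items":{"type":"array"}},"grip_force":{"type":"number"}},"required":["motion"]}

```bash
mkdir -p pics; ls
cat > h.py <<'E'
from workcell import *
import numpy as np, cv2
def ray(ci,u,v):
    K=np.array([[ci['fx'],0,ci['cx']],[0,ci['fy'],ci['cy']],[0,0,1.]])
    p=cv2.undistortPoints(np.array([[[u,v]]],float),K,np.array([ci['k1'],0,0,0.]))[0,0]
    R=cv2.Rodrigues(np.array(ci['rvec'],float))[0]; t=np.array(ci['tvec'],float)
    return -R.T@t, R.T@np.array([p[0],p[1],1])
def onz(ci,u,v,z):
    c,d=ray(ci,u,v); return c+d*(z-c[2])/d[2]
def tri(a,b):
    A=np.zeros((3,3));y=np.zeros(3)
    for c,d in(a,b):
        d=d/np.linalg.norm(d);P=np.eye(3)-np.outer(d,d);A+=P;y+=P@c
    return np.linalg.solve(A,y)
def proj(ci,P):
    K=np.array([[ci['fx'],0,ci['cx']],[0,ci['fy'],ci['cy']],[0,0,1.]])
    return cv2.projectPoints(np.array(P,float).reshape(-1,1,3),np.array(ci['rvec'],float),np.array(ci['tvec'],float),K,np.array([ci['k1'],0,0,0.]))[0][:,0]
E
python3 - <<'E'
from h import *
s=state();print(s)
for n in("scene","side","wrist"):
    ci=camera_info(n);print(n,ci); cv2.imwrite(f"pics/{n}0.png",grab_frame(n))
E
```

```text
pics
{'time_s': 0.0, 'qpos': array([-6.79527057e+01,  1.83499310e+01,  8.97076231e+01, -2.84161203e-04,
        7.20459302e+01, -1.14697998e+00]), 'qvel': array([-0.018657  ,  0.0213982 ,  0.05767412, -0.03258351, -0.01416546,
       -0.03516045]), 'effort': array([-1.02561928e-03, -4.12470496e+01, -2.31969488e+01,  7.26785325e-02,
        4.58764331e-02, -1.53276046e-04]), 'ee_pos': array([ 226.25376497, -528.03750265,  213.12920591]), 'ee_rot': array([-1.79896531e+02, -1.80136010e-03,  2.31943605e+01]), 'force': array([-0.81610524,  0.530761  ,  0.58322997]), 'torque': array([-0.02602632,  0.00431672,  0.01734202]), 'gripper_force': 0.0, 'gripper_width': 91.34841625491094}
scene {'fx': 396.9275003059859, 'fy': 396.9275003059859, 'cx': 276.6452596672909, 'cy': 212.32775423396072, 'k1': -0.009939493303063695, 'rvec': array([ 1.92546737, -0.97725728,  0.53079306]), 'tvec': array([-560.20184269,  252.30844237,  695.42759653])}
side {'fx': 494.9638063927785, 'fy': 494.9638063927785, 'cx': 273.5759870410569, 'cy': 211.4285063850025, 'k1': -0.09714279481289223, 'rvec': array([ 1.39697348,  2.45644312, -0.66115481]), 'tvec': array([ 518.95953712, -215.65748673, 1347.24879137])}
wrist {'fx': 346.3174010693276, 'fy': 346.3174010693276, 'cx': 276.1838836801905, 'cy': 213.39387532308058, 'k1': -0.023097602368713516, 'rvec': array([-2.44978846,  1.61509001,  0.19672859]), 'tvec': array([-574.79054725,  -27.09020364,  389.69624346])}
```

View pics/scene0.png

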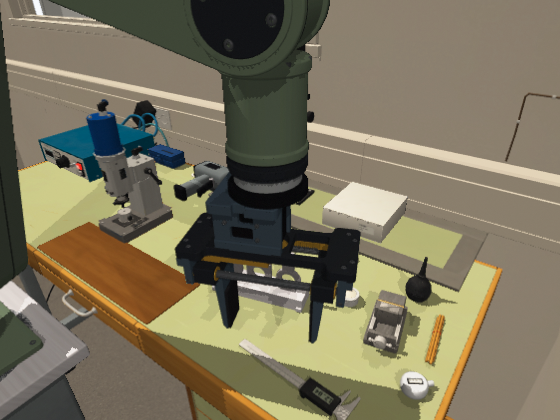

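View pics/side0.png

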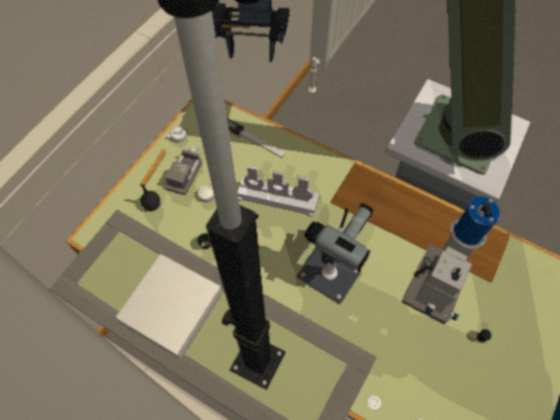

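The side view shows the rack near (280,195), the scanner near (340,245) on a base near (330,275), the pot near (205,193) and the loupe near (207,240). I'll zoom in on that area.

Run:
```python
from h import *
a=cv2.imread("pics/side0.png")[150:310,190:400]
cv2.imwrite("pics/sz.png",cv2.resize(a,None,fx=3.75,fy=3.75,interpolation=cv2.INTER_CUBIC)[:600,:800])
ci=camera_info("side")
for p in[(280,195),(330,275),(205,193),(207,240),(239,196),(317,212)]: print(p,onz(ci,*p,10).round())
```

```text
(280, 195) [ 432. -327.   10.]
(330, 275) [ 559. -118.   10.]
(205, 193) [ 523. -494.   10.]
(207, 240) [ 630. -414.   10.]
(239, 196) [ 487. -415.   10.]
(317, 212) [ 428. -223.   10.]
```

View pics/sz.png

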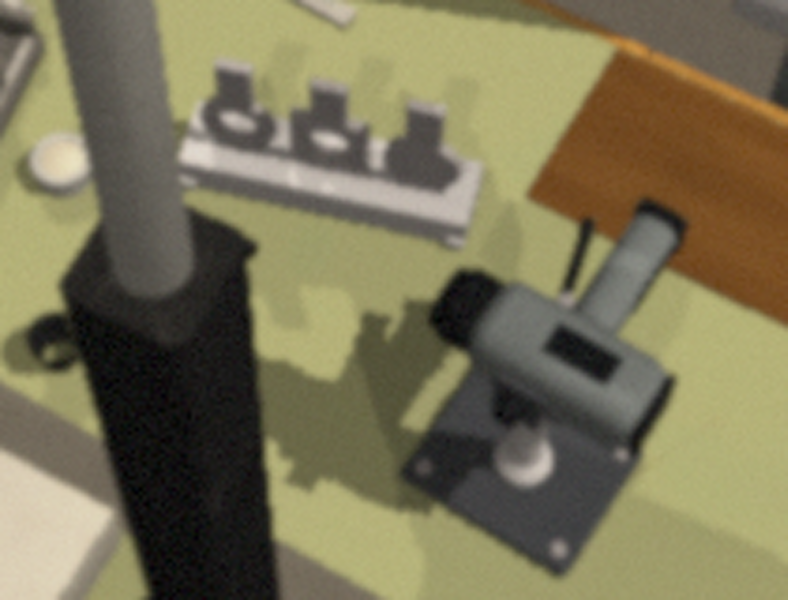

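View pics/wrist0.png

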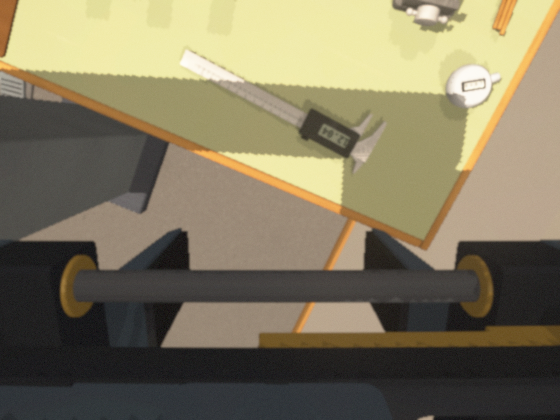

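In the zoom, the plates from left to right are ring (about 237,115), square (328,135) and disc (422,150). The lens nose is near (455,310), the grip cap near (660,215) and the base corners near (403,475), (560,575) and (640,457). The wrist view shows only the table edge. Next I'll work out the poses.

Run:
```python
from h import *
ci=camera_info("side")
z=lambda u,v:(190+(u+.5)/3.75-.5,150+(v+.5)/3.75-.5)
def P(n,u,v,h):
    p=onz(ci,*z(u,v),h);print(n,p.round(1));return p
A=P('A',403,475,10);B=P('B',560,575,10);C=P('C',640,457,10)
print(np.linalg.norm(A-B),np.linalg.norm(B-C),'centre',(A+C)/2,'dirAB',np.degrees(np.arctan2(*(B-A)[1::-1])),'CB',np.degrees(np.arctan2(*(B-C)[1::-1])))
P('nose l',433,305,160);P('nose r top',500,275,170);P('tail top L',672,378,175);P('tail',632,455,160)
P('cap',640,203,176);P('cap2',685,228,176)
a=P('rack tl near',180,160,28);b=P('rack tr near',465,235,28);c=P('rack far r',482,168,28);d=P('rack',197,103,28)
print(np.linalg.norm(a-b),np.linalg.norm(b-c),(a+c)/2,(b+d)/2,np.degrees(np.arctan2(*(b-a)[1::-1])))
for n,l,r in(('ring',(217,62),(252,70)),('sq',(311,82),(347,90)),('disc',(407,103),(444,110))):
    l=P(n,*l,118);r=P(n,*r,118);print((l+r)/2,np.linalg.norm(l-r))
P('pot',58,160,20);P('loupe',55,335,30)
c,_=ray(ci,280,200);print(c)
c,_=ray(camera_info('scene'),280,200);print(c)
w=camera_info('wrist');R=cv2.Rodrigues(w['rvec'])[0];cw=-R.T@w['tvec'];print('wrist cam',cw,R)
```

```text
A [ 600.5 -181.5   10. ]
B [608.7 -68.9  10. ]
C [516.  -61.4  10. ]
112.96266198812256 92.95136900474806 centre [ 558.25353492 -121.45848425   10.        ] dirAB 85.83971159436237 CB -4.627683667992984
nose l [ 559.5 -190.3  160. ]
nose r top [ 529.2 -165.4  170. ]
tail top L [540.2 -55.8 175. ]
tail [584.1 -55.7 160. ]
cap [ 452.  -118.2  176. ]
cap2 [453.8 -89.4 176. ]
rack tl near [ 487.8 -416.3   28. ]
rack tr near [ 442.2 -226.1   28. ]
rack far r [ 391.9 -240.9   28. ]
rack [ 444.  -431.1   28. ]
195.5465082908497 52.39401165949832 [ 439.86703327 -328.57085256   28.        ] [ 443.09775276 -328.61943438   28.        ] 103.48007602170738
ring [ 458.9 -399.1  118. ]
ring [ 453. -377.  118.]
[ 455.91372473 -388.01840132  118.        ] 22.905781040659416
sq [ 442.1 -340.6  118. ]
sq [ 436.  -318.3  118. ]
[ 439.02774538 -329.40285398  118.        ] 23.129441118530767
disc [ 425.6 -281.5  118. ]
disc [ 418.5 -259.4  118. ]
[ 422.03848574 -270.4382991   118.        ] 23.22369622851912
pot [ 525.4 -490.3   20. ]
loupe [ 637.3 -412.9   30. ]
[ 990.31667886    8.59518112 1072.42969794]
[ -32.41516116 -735.14220123  565.3498014 ]
wrist cam [ 287.9582211  -502.32189972  384.52283503] [[ 3.93978073e-01 -9.19119655e-01 -5.80857892e-04]
 [-8.92466932e-01 -3.82704392e-01  2.38830744e-01]
 [-2.19736328e-01 -9.35756797e-02 -9.71061037e-01]]
```

>>> move_arm(
  motion=[
    [91,[0.3,0.5,0.1],[0,0,-0.2]],
    [91,[0.48,0.92,0.1],[0,0,-0.4]],
    [91,[0.48,0.92,0.1],[0,0,-0.4]],
    [91,[0.48,0.92,0.1],[0,0,-0.4]],
    [91,[0.48,0.92,0.1],[0,0,-0.4]],
    [91,[0.48,0.92,0.1],[0,0,-0.4]],
    [91,[0.48,0.92,0.1],[0,0,-0.4]],
    [91,[0.48,0.92,0.1],[0,0,-0.4]],
    [91,[0.48,0.92,0.1],[0,0,-0.4]],
    [91,[0.48,0.92,0.1],[0,0,-0.4]],
    [91,[0.48,0.92,0.1],[0,0,-0.4]],
    [91,[0.48,0.92,0.1],[0,0,-0.4]],
    [91,[0.48,0.92,0.1],[0,0,-0.4]],
    [91,[0.48,0.92,0.1],[0,0,-0.4]],
    [91,[0.48,0.92,0.1],[0,0,-0.4]],
    [91,[0.48,0.92,0.1],[0,0,-0.4]],
    [91,[0.48,0.92,0.1],[0,0,-0.4]],
    [91,[0.48,0.92,0.0],[0,0,-0.2]],
    [91,[0.25,0.45,0.0],[0,0,0]],
    [91,[0,0,0],[0,0,0]],
  ],
)

```text
time_s: 1.82
ee_pos: [445.0, -111.8, 256.3]
ee_rot: [-180.0, -0.0, -3.8]
force: [-0.3, -0.9, -0.3]
gripper_width: 90.9
gripper_force: 0.0
```

```bash
cat > w.py <<'E'
from h import *
import sys,pickle
n=sys.argv[1]; s=state();print(s['time_s'],s['ee_pos'].round(1),s['ee_rot'].round(1),s['qpos'].round(),s['force'].round(1))
for c in sys.argv[2:]:
    ci=camera_info(c); im=grab_frame(c); cv2.imwrite(f'pics/{c}{n}.png',im); pickle.dump(ci,open(f'pics/{c}{n}.pkl','wb'))
E
python3 w.py 1 wrist scene
```

```text
1.8167 [ 445.  -111.8  256.3] [-180.    -0.    -3.8] [-16.   6.  99.   0.  74.  78.] [-0.3 -0.9 -0.3]
```

View pics/wrist1.png

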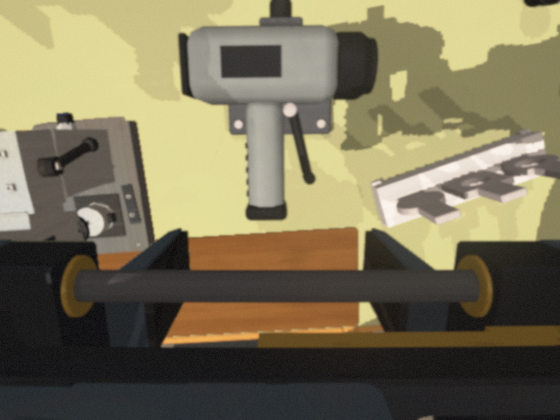

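The wrist view shows the whole scanner. The grip spans columns 247-283 and the cap ends at row 218. The trigger runs from its hinge at (290,109) to its tip at (309,180), and the lens nose front is at column 377, row 65.

Run:
```python
from h import *
import pickle
ci=pickle.load(open('pics/wrist1.pkl','rb'))
def P(n,u,v,h):
    p=onz(ci,u,v,h);print(n,p.round(1));return p
h=P('hinge',290,109,169);t=P('tip',309,180,168);print(np.linalg.norm(h-t))
l=P('gripL',248,160,160);r=P('gripR',284,160,160);l2=P('gL2',248,200,160);r2=P('gR2',284,200,160);print(l-r)
P('capend',266,218,160);P('capL',246,212,160);P('capR',287,212,160)
a=P('nose u',375,40,160);b=P('nose d',374,92,160);c=P('tail u',181,40,160);d=P('tail d',181,92,160)
e=P('hous top',260,26,160);f=P('hous bot',230,104,160)
for k in((a+b)/2-(c+d)/2,): print(np.linalg.norm(k),np.degrees(np.arctan2(k[0],-k[1])))
m=(a+b)/2;print(m)
th=np.radians(-4.2)
R=np.array([[np.cos(th),-np.sin(th)],[np.sin(th),np.cos(th)]])
for o in ((556,-121),):
  for q in((0,-65),(-30,-6),(-70,-21),(-111,12),(-25,12),(0,69),(-77,-23.5)):
    g=R@q+o; print(q,g.round(1),proj(ci,[*g,160]).round(0))
```

```text
hinge [ 524.8 -127.4  169. ]
tip [ 472.5 -138.8  168. ]
53.490062150231964
gripL [489.8 -93.5 160. ]
gripR [ 488. -121.  160.]
gL2 [458.6 -90.8 160. ]
gR2 [ 456.7 -119.1  160. ]
[ 1.8362975  27.54019161  0.        ]
capend [ 443.1 -103.9  160. ]
capL [449.  -88.4 160. ]
capR [ 446.9 -120.9  160. ]
nose u [ 568.6 -191.   160. ]
nose d [ 533.2 -190.1  160. ]
tail u [577.8 -53.  160. ]
tail d [542.7 -48.5 160. ]
hous top [ 583.  -109.9  160. ]
hous bot [531.7 -83.7 160. ]
140.11267837030863 -3.8090930341000337
[ 550.9473843 -190.521159   160.       ]
(0, -65) [ 551.2 -185.8] [[368.  66.]]
(-30, -6) [ 525.6 -124.8] [[286. 109.]]
(-70, -21) [ 484.6 -136.8] [[305. 163.]]
(-111, 12) [ 446.2 -100.9] [[262. 214.]]
(-25, 12) [ 531.9 -107.2] [[262. 101.]]
(0, 69) [561.1 -52.2] [[183.  65.]]
(-77, -23.5) [ 477.5 -138.8] [[308. 172.]]
```

>>> move_arm(
  motion=[
    [91,[0.4,0.02,0],[0,0,0]],
    [91,[0.82,0,0],[0,0,0]],
    [91,[0.42,0,-0.4],[0,0,0]],
    [91,[0,0,-0.8],[0,0,0]],
    [91,[0,0,-0.9],[0,0,0]],
    [91,[0,0,-0.9],[0,0,0]],
    [91,[0,0,-0.8],[0,0,0]],
    [91,[0,0,-0.5],[0,0,0]],
    [91,[0,0,-0.3],[0,0,0]],
    [91,[0,0,0],[0,0,0]],
    [50,[0,0,0],[0,0,0]],
    [50,[0,0,0],[0,0,0]],
    [50,[0,0,0],[0,0,0]],
    [50,[0,0,0],[0,0,0]],
    [50,[0,0,0],[0,0,0]],
    [50,[0,0,0],[0,0,0]],
  ],
  grip_force=25,
)

```text
time_s: 3.25
ee_pos: [484.7, -114.1, 141.8]
ee_rot: [179.9, 0.0, -4.0]
force: [-2.6, -5.2, 2.0]
gripper_width: 53.8
gripper_force: 2.2
```

```bash
python3 w.py 2 wrist scene side
```

```text
3.25 [ 484.7 -114.1  141.8] [179.9   0.   -4. ] [-14.  15. 106.  -0.  59.  80.] [-2.6 -5.2  2. ]
```

View pics/wrist2.png

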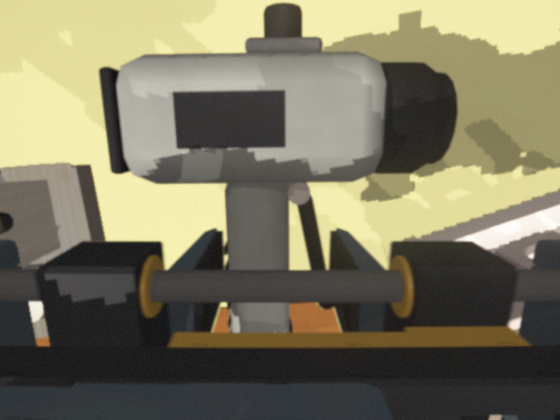

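The view shows the grip between the fingers, with the front finger just touching the trigger tip near (325,300). I'll close fully.

>>> move_arm(
  motion=[
    [30,[0,0,0],[0,0,0]],
    [30,[0,0,0],[0,0,0]],
    [30,[0,0,0],[0,0,0]],
    [30,[0,0,0],[0,0,0]],
    [30,[0,0,0],[0,0,0]],
    [30,[0,0,0],[0,0,0]],
  ],
  grip_force=30,
)

```text
time_s: 3.9
ee_pos: [484.1, -110.6, 141.5]
ee_rot: [-179.7, 0.2, -4.0]
force: [-3.0, 6.7, 3.2]
gripper_width: 37.7
gripper_force: 29.9
```

```bash
python3 w.py 3 wrist
```

```text
3.9 [ 484.1 -110.6  141.5] [-179.7    0.2   -4. ] [-14.  15. 106.   0.  59.  80.] [-3.   6.7  3.2]
```

View pics/wrist3.png

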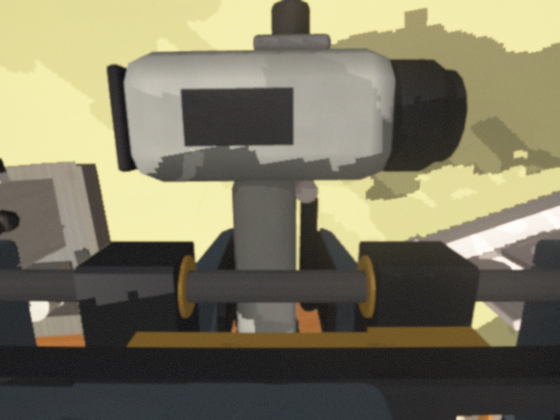

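The trigger now lies parallel to the grip. The width is 37.7 mm at 30 N, so it is fully in. I'll hold briefly, open and lift.

>>> move_arm(
  motion=[
    [30,[0,0,0],[0,0,0]],
    [30,[0,0,0],[0,0,0]],
    [91,[0,0,0],[0,0,0]],
    [91,[0,0,0],[0,0,0]],
    [91,[0,0,0],[0,0,0]],
    [91,[0,0,0],[0,0,0]],
    [91,[0,0,0],[0,0,0]],
    [91,[0,0,0],[0,0,0]],
    [91,[0,0,0],[0,0,0]],
    [91,[0,0,0.4],[0,0,0]],
    [91,[0,0,0.8],[0,0,0]],
    [91,[0,0,1],[0,0,0]],
    [91,[0,0,1],[0,0,0]],
    [91,[0,0,0.9],[0,0,0]],
    [91,[0,0,0.5],[0,0,0]],
    [91,[0,0,0],[0,0,0]],
  ],
)

```text
time_s: 5.28
ee_pos: [486.9, -113.6, 260.4]
ee_rot: [179.9, -0.4, -4.0]
force: [0.7, -0.4, 0.6]
gripper_width: 91.1
gripper_force: 0.0
```

>>> move_arm(
  motion=[
    [91,[-0.05,-0.2,0],[0,0,-0.5]],
    [91,[-0.09,-0.44,0],[0,0,-0.98]],
    [91,[-0.09,-0.44,0],[0,0,-0.98]],
    [91,[-0.09,-0.44,0],[0,0,-0.98]],
    [91,[-0.09,-0.44,0],[0,0,-0.98]],
    [91,[-0.09,-0.44,0],[0,0,-0.98]],
    [91,[-0.09,-0.44,0],[0,0,-0.98]],
    [91,[-0.09,-0.44,0],[0,0,-0.98]],
    [91,[-0.09,-0.44,0],[0,0,-0.98]],
    [91,[-0.09,-0.44,0],[0,0,-0.98]],
    [91,[-0.09,-0.44,0],[0,0,-0.98]],
    [91,[-0.09,-0.44,0],[0,0,-0.98]],
    [91,[-0.09,-0.44,0],[0,0,-0.98]],
    [91,[-0.09,-0.44,0],[0,0,-0.98]],
    [91,[-0.09,-0.44,0],[0,0,-0.98]],
    [91,[-0.09,-0.44,0],[0,0,-0.98]],
    [91,[-0.09,-0.44,0],[0,0,-0.98]],
    [91,[-0.09,-0.44,0],[0,0,-0.98]],
    [91,[-0.09,-0.44,0],[0,0,-0.9]],
    [91,[-0.05,-0.2,0],[0,0,0]],
  ],
)

```text
time_s: 6.95
ee_pos: [441.1, -322.2, 254.8]
ee_rot: [179.9, 0.1, -76.4]
force: [0.1, 0.2, -0.3]
gripper_width: 91.1
gripper_force: 0.0
```

```bash
python3 w.py 4 wrist scene side
```

```text
6.95 [ 441.1 -322.2  254.8] [ 1.799e+02  1.000e-01 -7.640e+01] [-37.  14.  89.  -0.  77. 129.] [ 0.1  0.2 -0.3]
```

View pics/wrist4.png

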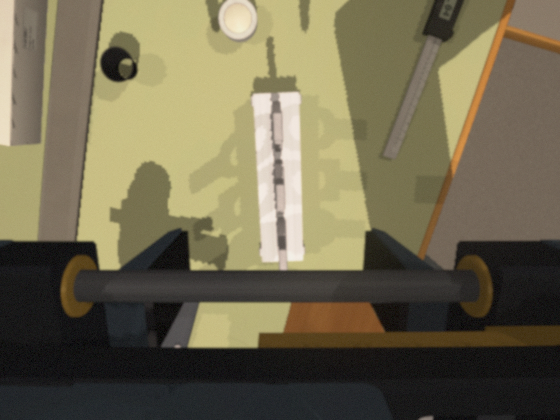

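The rack's top spans about (253,94) to (303,262). The ring plate stands at the far end, with its tab around (278,125). I'll read its edges numerically.

Run:
```python
from h import *
import pickle
ci=pickle.load(open('pics/wrist4.pkl','rb'))
im=cv2.imread('pics/wrist4.png');g=cv2.cvtColor(im,cv2.COLOR_BGR2GRAY)
for r in range(94,160,4): print(r,g[r,266:294])
for p in[(253,94),(299,92),(303,260),(261,262)]: print(onz(ci,*p,28).round(1))
E=[onz(ci,*p,28) for p in[(253,94),(299,92),(303,260),(261,262)]]
print(sum(E)/4, np.degrees(np.arctan2(*((E[2]+E[3]-E[0]-E[1])[1::-1]))))
c=sum(E)/4;a=np.radians(13.5)
for y in(-62,0,62):
  o=c[:2]+y*np.array([-np.sin(a),np.cos(a)])
  f=np.array([np.cos(a),np.sin(a)]);w=np.array([-np.sin(a),np.cos(a)])
  print(o.round(1),[proj(ci,[*(o+sx*4*f+sy*12*w),118]).round(0).tolist()[0] for sx,sy in((1,1),(1,-1),(-1,-1),(-1,1))])
print(onz(ci,238,18,20))
```

```text
94 [221 222 223 221 202 171 151 148 149 147 150 155 174 198 219 225 227 226
 228 227 228 229 228 229 229 231 231 231]
98 [229 229 228 217 185 160 151 150 150 151 151 154 175 204 223 230 231 231
 230 231 229 232 231 230 230 231 233 233]
102 [230 231 230 230 224 203 161 120 110 108 107 110 123 150 191 222 229 230
 231 230 230 232 230 229 231 232 231 232]
106 [231 230 230 228 210 173 136 117 111 114 115 115 115 133 174 216 228 230
 228 227 226 224 223 221 220 221 223 222]
110 [232 231 229 227 210 171 139 123 115 117 118 118 120 129 150 186 210 216
 221 220 222 220 220 221 220 223 223 223]
114 [214 212 209 194 163 135 133 155 174 185 187 189 187 187 183 181 197 215
 218 220 221 222 221 220 219 222 223 223]
118 [214 211 207 189 157 130 132 154 177 187 193 194 193 194 189 182 191 211
 220 220 221 222 222 221 221 225 229 232]
122 [215 213 212 210 186 148 127 145 174 190 192 197 192 193 185 180 190 212
 221 220 222 221 221 224 227 230 232 233]
126 [216 213 212 206 183 142 125 142 169 189 192 194 191 190 187 178 192 212
 220 220 223 222 225 229 229 232 233 233]
130 [221 216 209 195 174 141 12
[... 662 characters left out ...]
230 227 225 225 226]
154 [218 215 214 217 222 225 209 170 146 143 146 147 145 150 164 197 223 231
 233 233 233 234 234 233 233 232 231 232]
158 [225 226 228 230 231 230 226 205 167 140 138 134 137 146 173 204 222 228
 233 233 231 232 233 232 233 232 231 230]
[ 489.6 -416.8   28. ]
[ 441.3 -430.7   28. ]
[ 387.7 -242.5   28. ]
[ 437.1 -227.9   28. ]
[ 438.92428414 -329.48324356   28.        ] 105.71530589691514
[ 453.4 -389.8] [[276.0, 141.0], [276.0, 112.0], [285.0, 112.0], [285.0, 141.0]]
[ 438.9 -329.5] [[276.0, 210.0], [276.0, 184.0], [285.0, 184.0], [284.0, 210.0]]
[ 424.5 -269.2] [[276.0, 273.0], [276.0, 249.0], [284.0, 249.0], [284.0, 273.0]]
[ 522.89833684 -489.23107842   20.        ]
```

>>> move_arm(
  motion=[
    [91,[0.1,-0.47,0],[0,0,0.25]],
    [91,[0.2,-0.8,0],[0,0,0.25]],
    [91,[0.2,-0.8,-0.3],[0,0,0]],
    [91,[0.1,-0.4,-0.7],[0,0,0]],
    [91,[0,-0.2,-0.9],[0,0,0]],
    [91,[0,0,-0.9],[0,0,0]],
    [91,[0,0,-0.9],[0,0,0]],
    [91,[0,0,-0.9],[0,0,0]],
    [91,[0,0,-0.9],[0,0,0]],
    [91,[0,0,-0.7],[0,0,0]],
    [91,[0,0,-0.4],[0,0,0]],
    [91,[0,0,-0.2],[0,0,0]],
    [30,[0,0,0],[0,0,0]],
    [30,[0,0,0],[0,0,0]],
    [30,[0,0,0],[0,0,0]],
    [30,[0,0,0],[0,0,0]],
    [30,[0,0,0],[0,0,0]],
    [30,[0,0,0],[0,0,0]],
    [30,[0,0,0],[0,0,0]],
  ],
  grip_force=20,
)

```text
time_s: 8.68
ee_pos: [457.3, -388.2, 86.9]
ee_rot: [-180.0, -0.0, -74.3]
force: [0.5, -0.5, 0.1]
gripper_width: 47.1
gripper_force: 0.0
```

```bash
python3 w.py 5 wrist scene side
python3 - <<'E'
from h import *
import pickle
a=cv2.imread('pics/wrist5.png')[150:420,150:430]
b=cv2.imread('pics/side5.png')[140:240,220:340]
a=cv2.resize(a,(400,386));b=cv2.resize(b,(400,386),interpolation=cv2.INTER_CUBIC)
cv2.imwrite('pics/c5.png',np.hstack([a,b]))
E
```

```text
8.6833 [ 457.3 -388.2   86.9] [-180.    -0.   -74.3] [-41.  26.  97.  -0.  57. 123.] [ 0.5 -0.5  0.1]
```

View pics/c5.png

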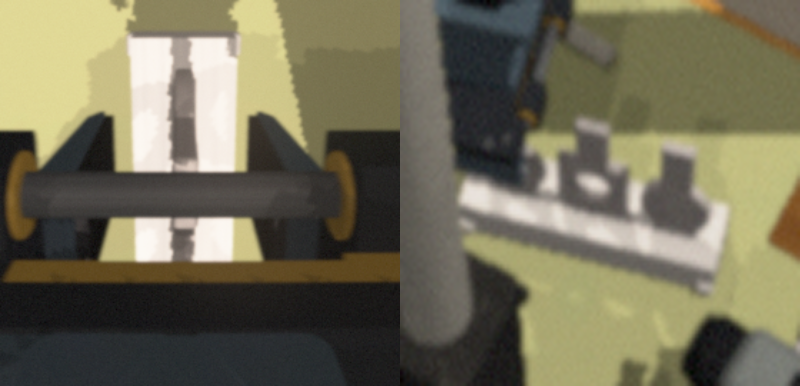

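The fingers straddle the ring plate, with its tab at crop column 183 midway between fingers at about 108 and 252. The square and disc plates stand untouched. Now I'll close.

>>> move_arm(
  motion=[
    [0,[0,0,0],[0,0,0]],
    [0,[0,0,0],[0,0,0]],
    [0,[0,0,0],[0,0,0]],
    [0,[0,0,0],[0,0,0]],
    [0,[0,0,0],[0,0,0]],
    [0,[0,0,0],[0,0,0]],
    [0,[0,0,0],[0,0,0]],
    [0,[0,0,0],[0,0,0]],
    [0,[0,0,0],[0,0,0]],
    [0,[0,0,0],[0,0,0]],
    [0,[0,0,0],[0,0,0]],
  ],
  grip_force=30,
)

```text
time_s: 9.75
ee_pos: [457.0, -388.1, 86.4]
ee_rot: [180.0, 0.0, -74.2]
force: [-0.2, -1.1, 0.6]
gripper_width: 7.8
gripper_force: 30.0
```

>>> move_arm(
  motion=[
    [0,[0,0,0.2],[0,0,0]],
    [0,[0,0,0.4],[0,0,0]],
    [0,[0,0,0.6],[0,0,0]],
    [0,[0,0,0.7],[0,0,0]],
    [0,[0,0,0.7],[0,0,0]],
    [0,[0,0,0.7],[0,0,0]],
    [0,[0,0,0.7],[0,0,0]],
    [0,[0,0,0.6],[0,0,0]],
    [0,[0,0,0.3],[0,0,0]],
    [0,[0,0,0.1],[0,0,0]],
    [0,[0,0,0],[0,0,0]],
  ],
)

```text
time_s: 10.67
ee_pos: [457.5, -388.1, 212.2]
ee_rot: [-179.9, -0.1, -74.2]
force: [-0.4, 0.8, -1.2]
gripper_width: 7.6
gripper_force: 30.0
```

>>> move_arm(
  motion=[
    [0,[0.1,0.1,0],[0,0,0.4]],
    [0,[0.18,0.17,0],[0,0,0.8]],
    [0,[0.18,0.17,0],[0,0,0.95]],
    [0,[0.18,0.17,0],[0,0,0.95]],
    [0,[0.18,0.17,0],[0,0,0.95]],
    [0,[0.18,0.17,0],[0,0,0.95]],
    [0,[0.18,0.17,0],[0,0,0.95]],
    [0,[0.18,0.17,0],[0,0,0.95]],
    [0,[0.18,0.17,0],[0,0,0.95]],
    [0,[0.18,0.17,0],[0,0,0.95]],
    [0,[0.18,0.17,0],[0,0,0.95]],
    [0,[0.18,0.17,0],[0,0,0.95]],
    [0,[0.18,0.17,0],[0,0,0.95]],
    [0,[0.18,0.17,0],[0,0,0.95]],
    [0,[0.18,0.17,0],[0,0,0.95]],
    [0,[0.18,0.17,0],[0,0,0.95]],
    [0,[0.18,0.17,0],[0,0,0.95]],
    [0,[0.18,0.17,0],[0,0,0.95]],
    [0,[0.18,0.17,0],[0,0,0.95]],
    [0,[0.12,0.1,0],[0,0,0.2]],
  ],
)

```text
time_s: 12.33
ee_pos: [543.7, -305.5, 210.0]
ee_rot: [-179.9, 0.1, -3.9]
force: [0.2, 0.1, -1.5]
gripper_width: 7.9
gripper_force: 30.0
```

>>> move_arm(
  motion=[
    [0,[0,0.1,-0.2],[0,0,0]],
    [0,[0,0.2,-0.3],[0,0,0]],
    [0,[0,0.2,-0.2],[0,0,0]],
    [0,[0,0.2,-0.05],[0,0,0]],
    [0,[0,0.1,0],[0,0,0]],
    [0,[0,0,0],[0,0,0]],
    [0,[0,0,0],[0,0,0]],
  ],
)

```text
time_s: 12.92
ee_pos: [543.9, -286.6, 193.1]
ee_rot: [180.0, -0.0, -4.0]
force: [-0.3, -0.5, -0.6]
gripper_width: 7.7
gripper_force: 30.0
```

```bash
python3 w.py 6 wrist scene side
python3 - <<'E'
from h import *
import pickle
for n in('scene','side'):
    ci=pickle.load(open(f'pics/{n}6.pkl','rb'))
    print(n,proj(ci,[[544,-287.4,160],[551,-187.6,160]]).round(0).tolist())
a=cv2.imread('pics/scene6.png')[110:270,150:350];b=cv2.imread('pics/side6.png')[160:280,240:390]
cv2.imwrite('pics/c6.png',np.hstack([cv2.resize(x,None,fx=k,fy=k,interpolation=cv2.INTER_CUBIC)[:320] for x,k in((a,2),(b,2.667))]))
E
```

```text
12.9167 [ 543.9 -286.6  193.1] [180.  -0.  -4.] [-29.  23.  86.  -0.  71.  65.] [-0.3 -0.5 -0.6]
scene [[273.0, 199.0], [240.0, 185.0]]
side [[269.0, 205.0], [308.0, 228.0]]
```

View pics/c6.png

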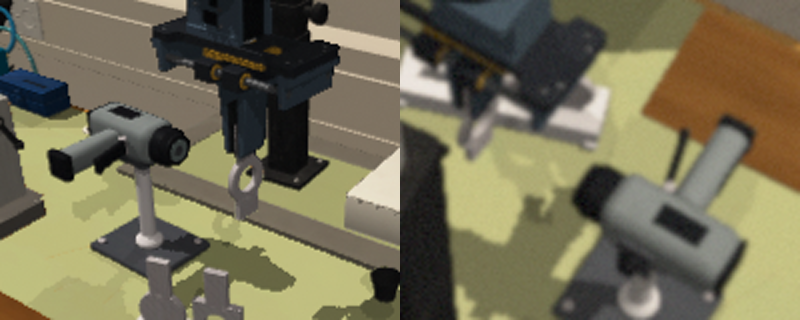

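The hole centre appears at scene pixel (272.5,199) against a predicted (273,199). The lens is at (240,184) against (240,185). The trigger is out, the plate hangs upright and the other two plates are in place, so I'm handing it in.

```bash
python3 -c "
from workcell import *
print(job_done())"
```

```text
the job is handed in; nothing more can be done
None
```

The job is handed in: the trigger was squeezed fully in and let go, and the ring plate is held upright and still with its hole 10 cm in front of the lens; the hand-in call gave no verdict.

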